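# Slide the biscuit canister back into its gap in the pantry row

## Robot

A 6-joint arm with a two-finger parallel gripper is mounted at the origin on the work surface. World frame = base frame: x ahead of the robot, y to its left, z up, the work surface at z = 0. Lengths are in m, angles in rad, forces in N, time in s.
With the tool pointing down it reaches from about 0.225 to 0.875 m from the base axis. Payload 3.4 kg.
Tool frame: the origin (TCP) lies at the very end of the fingers, on their centre line; the grasp point (between the pads) lies 19 mm behind it (manip.tcp_to_grasp is the distance from the TCP to the grasp point, in m); z points along the fingers, y is the line along which they close (so a half turn about z gives the same grasp; the last joint's range is limited). The gripper opens to 85 mm and grips with 20 to 120 N. Pads are 22 mm wide; open, the fingers measure 114 mm over their backs; the gripper's body (76 mm by 85 mm) begins 54 mm behind the grasp point. The pads swing forward as they close: fully open they stand 13 mm farther back than shut.
Start: joints at [-1.242, 0.276, 1.505, -0, 1.361, -0.121], TCP at [0.25, -0.518, 0.231] pointing down, gripper open.
Joint ranges: [-2.89, 2.89], [-0.75, 2.08], [0.22, 2.7], [-1.18, 4.32], [0.11, 2.71], [-2.7, 2.7]. Speed limits (rad/s): [2.57, 2.57, 3.14, 3.14, 3.14, 3.14].

## Interface

Orientations are given as a unit quaternion [w, x, y, z].
In Python, from rig import status, get_image, job, manip gives the robot as it stands.
- The arm moves only by the tool apply_moves, never from a script. Its arguments are lists of equal length, an entry for each row: "xyz": the shift along the tool's x, y, z each as a share of 0.3 m, from -1 to 1, a list of three; "rot": the turn, a rotation vector about the tool's x, y, z each as a share of 60 degrees, from -1 to 1, a list of three; "hand": the opening, from -1 (shut) to 1 (fully open). A call has 1 to 8 rows; each row shifts and turns the commanded pose from where the row before left it, along the tool's axes as they then stand; what a row does not reach is not made up. A row lasts 1/8 s, in which the tool goes at most 62.5 mm and 10.7 degrees, less where a joint would pass 70% of its speed; a pose out of reach is approached as far as the arm can. A call with a number of a shift or a turn outside -1 to 1 is refused whole. A call with a gripper value outside its range is refused whole. The fingers move at their own pace and stop on an object; "force" is the grip in N (left out, the last holds). Time passes only in rows, so rows that do not move let the fingers close. It gives the time, the measured TCP pose, the force, the opening and the grip force at its end, in the units of the state.
- status.get_state(): the state, without advancing time (a new reading comes with each control period).
- get_image(name): name is "scene" or "top" or "wrist"; returns a dict with "pixels" (480x640x3 uint8, red, green, blue), "fovy" (degrees; the focal length in pixels is half the picture's height over the tangent of half this angle, whatever the lens; pixels are square), "cx", "cy" (the principal point, pixels), "origin" and "orientation" of the camera in the world; the wrist camera has in their place "tool_from_camera" (4x4, takes a point from camera to tool coordinates, whose origin is the TCP and whose axes are the flange's). Camera axes: x right, y down, z forward; pixel columns grow to the right and rows downward; lengths in m; the calibration is good to about 2 mm. A picture is of the moment at which its call begins: read the wrist's pose just before it. There is no depth.
- job.sign_off(): hands the job in; it is judged then, once.
The state is a dict: "clock": time; "qpos": joint angles; "qd": joint speeds; "effort": joint torques, N m; "position": TCP position; "ee_rot": TCP orientation; "contact_force": force on the tool from outside, world axes, zero at the start; "moment": the same for the moment, N m; "width": finger opening in m; "gripper_force": force on a finger pad.
Only numpy, scipy, OpenCV 4.12 (cv2) and the standard library are available. Lean on these libraries where they do the work, as an engineer would, in place of code of your own. Each camera call takes 0.05 s, during which the arm holds its last target. There are 200 camera calls.

## Task

The yellow-lidded biscuit canister has been left out in front of the row on the pantry shelf. Push it along the surface with the fingers, never gripping or lifting it, into the gap between the two lilac-lidded canisters, until it stands square, back against the bamboo riser and in line with its neighbours. Leave the neighbours in their places (brushing past them is fine) and do not disturb the other jars, cup and bottle; finish with the hand clear.

Things in the scene. Friction and masses are not known exactly. Their poses are not given: they have to be found in the camera images.
- biscuit_canister: the thing to push: square clear canister, corners rounded 14 mm, 92 x 92 mm, 80 mm tall, 0.3-0.65 kg; YELLOW lid, round brown biscuits inside. Stands in front of the row, left or right of the gap, turned up to 0.45 rad. Slides at a few newtons; too wide to grip. Origin: centre of its underside, z up, x and y square to its sides. In the row its x or y axis is parallel to the riser's x.
- sugar_canister: left (+y) neighbour of the gap: square clear canister, corners rounded 14 mm, 92 x 92 mm, 80 mm tall, 0.3-0.65 kg; lilac-grey lid, white sugar cubes inside. Loose; back against the riser. Origin: centre of its underside, z up, x and y square to its sides.
- capsule_canister: right (-y) neighbour of the gap: square clear canister, corners rounded 14 mm, 92 x 92 mm, 80 mm tall, 0.3-0.65 kg; lilac-grey lid, coloured coffee capsules inside. Loose; back against the riser. Origin: centre of its underside, z up, x and y square to its sides. The gap midway between the two lilac-lidded canisters is 106 mm wide (7 mm spare each side).
- riser: fixed two-step bamboo riser along the back of the shelf, 620 mm long; its upright front face is 42 mm high, second step (76 mm farther back) 84 mm high, with spice jars. Origin: at the foot of the front face, middle of its length; +x points away from the robot, square to the face, y along the face, z up. A canister standing against it has its centre at riser x = -46 mm. Turned up to 0.1 rad.
- honey_jar: bystander: amber honey jar, 84 mm diameter, 105 mm tall, in the row just left of the sugar canister. Origin: centre of its underside.
- tea_tin: bystander: steel tea tin with a green band, 76 mm diameter, 110 mm tall, in the row just right of the capsule canister. Origin: centre of its underside.
- jam_jar: bystander: dark red jam jar with white cap, 60 mm diameter, 85 mm tall, in front of the row on the other side of the gap from the biscuit canister. Origin: centre of its underside.
- measuring_cup: bystander: steel measuring cup, 80 mm diameter, 80 mm tall, off to the left. Origin: centre of its underside.
- oil_bottle: bystander: green oil bottle, 64 mm diameter, 220 mm tall, off to the right. Origin: centre of its underside.
Not all that is in view belongs to the job. What is shaped like the capsule_canister but turquoise is not meant.

How it is judged:
By the outcome, as a careful person would: the job done as asked, in the order asked, and still so for the second after the job is handed in, with the robot touching nothing.
It also fails if it takes over 54 s, if anything falls off the work surface, if the arm or the gripper's body presses on something with over 40 N, if the wrist force passes 120 N, or if a joint passes its speed limit or range.

## Working session

There is one attempt and no reset: what is moved stays moved. The work goes in short steps, Python scripts to look and compute and a tool call to move; the robot and the scene stay as the last step left them, time stands still between calls to the robot, and variables do not carry over. Pictures are saved under pics/ and viewed, at most 10 in all, crops included, and the job is handed in when it is done.

Besides the shell and the picture viewer there is one more tool, called after "Call:" as name(argument=value, ...), one argument or row to a line, values as JSON. apply_moves: Moves the arm, as the interface text tells. Its arguments: {"type":"object","properties":{"xyz":{"type":"array","items":{"type":"array","items":{"type":"number","minimum":-1,"maximum":1}}},"rot":{"type":"array","items":{"type":"array","items":{"type":"number","minimum":-1,"maximum":1}}},"hand":{"type":"array","items":{"type":"number"}},"force":{"type":"number"}},"required":["xyz","rot","hand"]}

```bash
mkdir -p pics; cat > h.py <<'E'
import numpy as np, cv2
from scipy.spatial.transform import Rotation as R
from rig import status, get_image, job, manip
def Rq(q): return R.from_quat([q[1],q[2],q[3],q[0]]).as_matrix()
def cam(n):
    s=status.get_state(); im=get_image(n)
    if n=='wrist':
        T=np.eye(4);T[:3,:3]=Rq(s['ee_rot']);T[:3,3]=s['position'];T=T@np.array(im['tool_from_camera'])
        o,M=T[:3,3],T[:3,:3]
    else: o,M=np.array(im['origin']),Rq(im['orientation'])
    f=240/np.tan(np.radians(im['fovy'])/2)
    return dict(px=im['pixels'],o=o,M=M,f=f,c=np.array([im['cx'],im['cy']]))
def ray(c,uv,z):
    uv=np.atleast_2d(np.asarray(uv,float)); d=np.c_[(uv-c['c'])/c['f'],np.ones(len(uv))]@c['M'].T
    return c['o']+d*((z-c['o'][2])/d[:,2])[:,None]
def proj(c,p):
    q=(np.atleast_2d(p)-c['o'])@c['M']; return q[:,:2]/q[:,2:]*c['f']+c['c']
def save(c,n): cv2.imwrite(n,cv2.cvtColor(c['px'],cv2.COLOR_RGB2BGR))
E
python3 - <<'E'
from h import *
for n in('top','scene'):
    c=cam(n);save(c,f'pics/{n}.png');print(n,c['o'],c['M'][:,2],c['f'],c['c'])
s=status.get_state();print(s['position'],s['ee_rot'],s['width'],s['clock'])
E
```

```text
top [ 0.45537841 -0.0353539   1.35774942] [ 0.06305014 -0.00829517 -0.99797589] 498.7481441528238 [318.79883034 239.67367999]
scene [ 1.32858657 -0.03092105  0.95242498] [-0.64683231  0.00829816 -0.76258711] 471.39784700528406 [316.18914487 241.90678757]
[ 0.24985696 -0.51737227  0.23053448] [-8.15003494e-04  9.74813664e-01  2.23019392e-01 -8.16918636e-05] 0.08545808832754802 0.1
```

View pics/top.png

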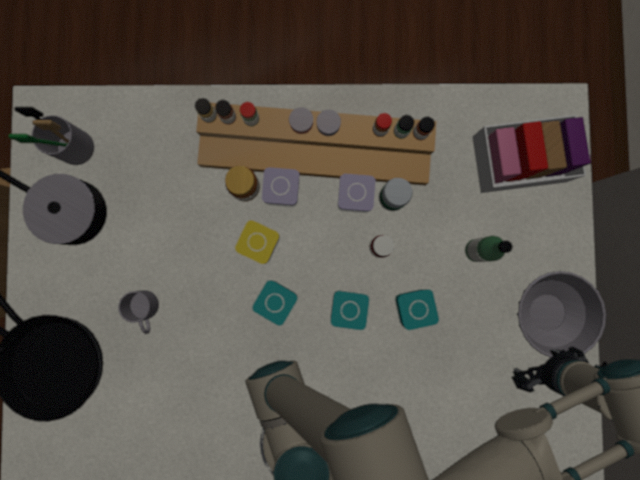

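View pics/scene.png

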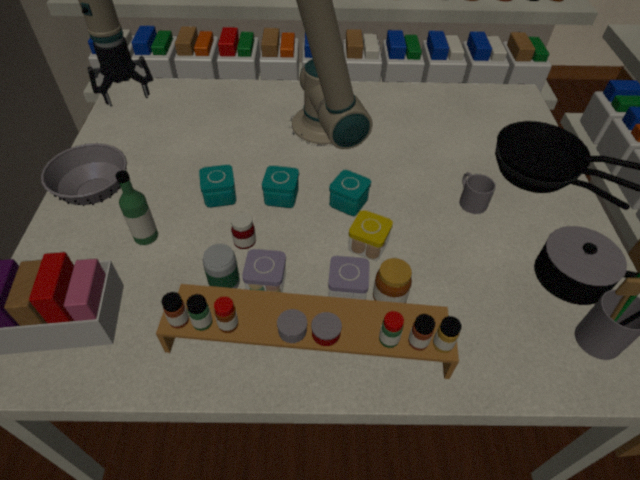

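The top view shows the yellow lid at (257,242), the lilac lids at (281,186) and (357,192) with the gap at about (319,189), the jam jar at (382,246) and turquoise decoys at rows 302–310. The scene view agrees.

```bash
cat > meas.py <<'E'
from h import *
def lid(c,lo,hi,win,z=.08):
    hsv=cv2.cvtColor(c['px'],cv2.COLOR_RGB2HSV); m=cv2.inRange(hsv,lo,hi)
    k=np.zeros_like(m);x0,y0,x1,y1=win;k[y0:y1,x0:x1]=m[y0:y1,x0:x1]
    k=cv2.morphologyEx(k,cv2.MORPH_OPEN,np.ones((3,3)))
    cs=max(cv2.findContours(k,0,2)[0],key=cv2.contourArea)
    w=ray(c,cs[:,0],z)[:,:2]
    (cx,cy),(a,b),t=cv2.minAreaRect((w*1000).astype(np.float32))
    return np.round([cx,cy,a,b,(t+45)%90-45],1)
if __name__=='__main__':
    c=cam('top');hsv=cv2.cvtColor(c['px'],cv2.COLOR_RGB2HSV)
    for p in[(250,238),(272,192),(350,200),(300,160),(300,145),(265,290),(300,220)]:print(p,hsv[p[1],p[0]])
    print('Y',lid(c,(20,90,80),(35,255,255),(225,205,290,280)))
    L=((115,18,60),(160,120,255))
    print('S',lid(c,*L,(255,160,306,215)));print('C',lid(c,*L,(330,165,381,218)))
    for n,u,z in[('jam',(382,246),.085),('honey',(241,181),.105),('tea',(397,193),.11),('rL',(200,167),.042),('rR',(429,183),.042)]:print(n,ray(c,u,z))
    T=((80,100,40),(95,255,255))
    for w in[(245,275,305,330),(325,285,375,335),(392,285,445,335)]:print('T',lid(c,*T,w))
    # riser front top edge
    m=cv2.inRange(hsv,(8,80,60),(22,255,255));pts=[]
    for u in list(range(308,332)):
        v=np.where(m[:215,u])[0]; pts.append((u,v.max()))
    for u in list(range(203,222))+list(range(415,428)): 
        v=np.where(m[150:195,u])[0]; pts.append((u,150+v.max()))
    w=ray(c,np.array(pts)+[0,.5],.042);p=np.polyfit(w[:,1],w[:,0],1);print('riser x=',p,'res',np.abs(w[:,0]-np.polyval(p,w[:,1])).max())
E
python3 meas.py
```

```text
(250, 238) [ 25 135 125]
(272, 192) [133  29 106]
(350, 200) [132  31 107]
(300, 160) [ 17 119 118]
(300, 145) [ 16 115 115]
(265, 290) [ 89 185  84]
(300, 220) [ 27  21 122]
Y [531.9 113.1  93.   91.7 -25.5]
S [675.1  53.   89.7  91.3  -4.7]
C [ 658.2 -143.7   89.3   90.8   -4. ]
jam [[ 0.51868232 -0.20748042  0.085     ]]
honey [[0.68450383 0.15037034 0.105     ]]
tea [[ 0.65119757 -0.24389233  0.11      ]]
rL [[0.73416305 0.26890035 0.042     ]]
rR [[ 0.68834445 -0.34114827  0.042     ]]
T [377.3  67.5  87.4  89.6 -30.6]
T [ 356.5 -122.5   88.5   88.2   -7.6]
T [ 357.9 -294.9   91.    93.9   11.5]
riser x= [0.08475928 0.71618061] res 0.0035350243558101013
```

Call:
apply_moves(
  xyz=[
    [0, 0, 0],
    [0, 0, 0],
    [0, 0, 0],
    [0, 0, 0],
    [0, 0, 0],
    [0, 0, 0],
  ],
  rot=[
    [0, 0, -0.1647],
    [0, 0, -0.1647],
    [0, 0, -0.1647],
    [0, 0, -0.1647],
    [0, 0, -0.1647],
    [0, 0, -0.1647],
  ],
  hand=[0, 0, 0, 0, 0, 0],
)

```text
clock: 0.9
position: [0.2499, -0.5176, 0.2309]
ee_rot: [-0.0, 0.735, 0.678, 0.0]
contact_force: [0.1, -1.2, 0.1]
width: 0.0427
gripper_force: 0.0
```

Call:
apply_moves(
  xyz=[
    [0.154, 0.047, 0],
    [0.154, 0.047, 0],
    [0.154, 0.047, 0],
    [0.154, 0.047, 0],
    [0.154, 0.047, 0],
    [0.154, 0.047, 0],
    [0.154, 0.047, 0],
    [0.154, 0.047, 0],
  ],
  rot=[
    [0, 0, 0],
    [0, 0, 0],
    [0, 0, 0],
    [0, 0, 0],
    [0, 0, 0],
    [0, 0, 0],
    [0, 0, 0],
    [0, 0, 0],
  ],
  hand=[0, 0, 0, 0, 0, 0, 0, 0],
)

```text
clock: 1.9
position: [0.3944, -0.1578, 0.2312]
ee_rot: [0.0, 0.737, 0.676, 0.0]
contact_force: [0.7, 0.0, -0.1]
width: 0.0425
gripper_force: 0.0
```

Call:
apply_moves(
  xyz=[
    [0.154, 0.047, 0],
    [0.154, 0.047, 0],
    [0.154, 0.047, 0],
    [0.154, 0.047, 0],
    [0.154, 0.047, 0],
    [0.154, 0.047, 0],
    [0.154, 0.047, 0],
    [0.154, 0.047, 0],
  ],
  rot=[
    [0, 0, 0],
    [0, 0, 0],
    [0, 0, 0],
    [0, 0, 0],
    [0, 0, 0],
    [0, 0, 0],
    [0, 0, 0],
    [0, 0, 0],
  ],
  hand=[0, 0, 0, 0, 0, 0, 0, 0],
)

```text
clock: 2.9
position: [0.5386, 0.2007, 0.231]
ee_rot: [0.0, 0.737, 0.676, -0.0]
contact_force: [0.4, -0.1, 0.3]
width: 0.0426
gripper_force: 0.0
```

Call:
apply_moves(
  xyz=[
    [0, 0, 0.133],
    [0, 0, 0.133],
    [0, 0, 0.133],
    [0, 0, 0.133],
    [0, 0, 0.133],
    [-0.033, 0, 0],
    [-0.033, 0, 0],
    [-0.033, 0, 0],
  ],
  rot=[
    [0, 0, 0],
    [0, 0, 0],
    [0, 0, 0],
    [0, 0, 0],
    [0, 0, 0],
    [0, 0, 0],
    [0, 0, 0],
    [0, 0, 0],
  ],
  hand=[0, 0, 0, 0, 0, 0, 0, 0],
)

```text
clock: 3.9
position: [0.5368, 0.1695, 0.0335]
ee_rot: [0.0, 0.737, 0.676, 0.002]
contact_force: [-1.9, 2.4, -0.0]
width: 0.0428
gripper_force: 0.5
```

Call:
apply_moves(
  xyz=[
    [-0.033, 0, 0],
    [-0.033, 0, 0],
    [-0.033, 0, 0],
    [-0.033, 0, 0],
    [-0.033, 0, 0],
    [-0.033, 0, 0],
    [-0.033, 0, 0],
    [-0.033, 0, 0],
  ],
  rot=[
    [0, 0, 0],
    [0, 0, 0],
    [0, 0, 0],
    [0, 0, 0],
    [0, 0, 0],
    [0, 0, 0],
    [0, 0, 0],
    [0, 0, 0],
  ],
  hand=[0, 0, 0, 0, 0, 0, 0, 0],
)

```text
clock: 4.9
position: [0.5295, 0.0901, 0.032]
ee_rot: [0.0, 0.737, 0.676, 0.0]
contact_force: [-0.3, 4.3, 1.9]
width: 0.0431
gripper_force: 0.5
```

```bash
python3 - <<'E'
from h import *
from meas import lid
c=cam('top');save(c,'pics/t2.png');print('Y',lid(c,(20,90,80),(35,255,255),(225,205,340,280)))
E
```

```text
Y [536.4  16.   64.9  93.2  -6.4]
```

View pics/t2.png

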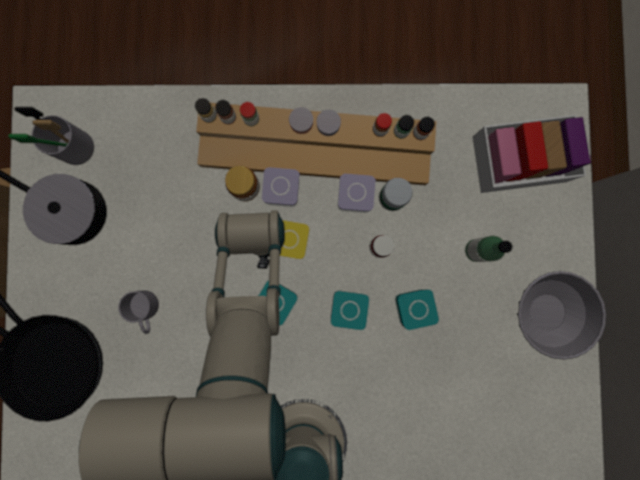

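The hand is beside the yellow canister, now at about (293,240) and nearly square. I'll continue the push.

Call:
apply_moves(
  xyz=[
    [-0.033, 0, 0],
    [-0.033, 0, 0],
    [-0.033, 0, 0],
    [-0.033, 0, 0],
    [-0.033, 0, 0],
    [-0.033, 0, 0],
    [-0.015, 0, 0],
    [0, 0, 0],
  ],
  rot=[
    [0, 0, 0],
    [0, 0, 0],
    [0, 0, 0],
    [0, 0, 0],
    [0, 0, 0],
    [0, 0, 0],
    [0, 0, 0],
    [0, 0, 0],
  ],
  hand=[0, 0, 0, 0, 0, 0, 0, 0],
)

```text
clock: 5.95
position: [0.5233, 0.0262, 0.0317]
ee_rot: [0.0, 0.737, 0.676, -0.0]
contact_force: [-0.3, 0.5, -0.0]
width: 0.0425
gripper_force: 0.0
```

Call:
apply_moves(
  xyz=[
    [0.05, 0, 0],
    [0.05, 0, 0],
    [0, 0, -0.15],
    [0, 0, -0.15],
    [0, 0, -0.15],
    [0.1, -0.2, 0],
    [0.1, -0.2, 0],
    [0.1, -0.2, 0],
  ],
  rot=[
    [0, 0, 0],
    [0, 0, 0],
    [0, 0, 0],
    [0, 0, 0],
    [0, 0, 0],
    [0, 0, 0],
    [0, 0, 0],
    [0, 0, 0],
  ],
  hand=[0, 0, 0, 0, 0, 0, 0, 0],
)

```text
clock: 6.95
position: [0.3644, 0.1565, 0.1669]
ee_rot: [-0.0, 0.737, 0.676, 0.0]
contact_force: [-0.2, 1.8, 0.3]
width: 0.0426
gripper_force: 0.0
```

```bash
cat > m2.py <<'E'
from h import *
from meas import lid
c=cam('top');y=lid(c,(20,90,80),(35,255,255),(270,150,370,290));print('Y',y)
L=((115,18,60),(160,120,255));S=lid(c,*L,(255,160,306,215));C=lid(c,*L,(330,165,381,218));print(S,C)
d=S[:2]-C[:2];ey=d/np.hypot(*d);ex=np.array([ey[1],-ey[0]]);G=(S+C)[:2]/2
print('yaw',np.degrees(np.arctan2(ex[1],ex[0])),'Y rel ex,ey',ex@(y[:2]-G),ey@(y[:2]-G))
p=np.array(status.get_state()['position'])[:2]*1000;print('tcp rel',ex@(p-G),ey@(p-G),status.get_state()['clock'])
E
python3 m2.py
```

```text
Y [532.8 -34.3  91.4  91.9 -10.3]
[675.2  53.   90.1  91.3  -5.1] [ 658.1 -143.8   89.    90.7   -3.8]
yaw -4.965971764853474 Y rel ex,ey -134.30842651217372 -0.5282687044217411
tcp rel -328.02948401101685 176.38034461455038 7.0
```

Call:
apply_moves(
  xyz=[
    [0, 0, 0],
    [0, 0, 0],
    [0, 0, 0],
    [0, 0, 0],
    [0, 0, 0],
    [0, 0, 0],
    [0, 0, 0],
    [0, 0, 0],
  ],
  rot=[
    [0, 0, 0.1667],
    [0, 0, 0.1667],
    [0, 0, 0.1667],
    [0, 0, 0.1667],
    [0, 0, 0.1667],
    [0, 0, 0.1667],
    [0, 0, 0.1667],
    [0, 0, 0.1667],
  ],
  hand=[0, 0, 0, 0, 0, 0, 0, 0],
)

```text
clock: 8.0
position: [0.366, 0.1556, 0.1668]
ee_rot: [0.0, 0.999, 0.042, -0.0]
contact_force: [-0.2, -0.9, -0.5]
width: 0.0429
gripper_force: 0.0
```

Call:
apply_moves(
  xyz=[
    [0, 0, 0],
    [0.1025, 0.147, 0],
    [0.1025, 0.147, 0],
    [0.1025, 0.147, 0],
    [0.1025, 0.147, 0],
    [0, 0, 0],
    [0, 0, 0],
  ],
  rot=[
    [0, 0, 0.1667],
    [0, 0, 0],
    [0, 0, 0],
    [0, 0, 0],
    [0, 0, 0],
    [0, 0, 0],
    [0, 0, 0],
  ],
  hand=[0, 0, 0, 0, 0, 0, 0],
)

```text
clock: 8.88
position: [0.4729, -0.0306, 0.1664]
ee_rot: [-0.0, 0.999, -0.043, -0.001]
contact_force: [-0.4, -0.3, 0.4]
width: 0.0424
gripper_force: 0.0
```

```bash
python3 - <<'E'
from h import *
s=status.get_state();p=np.array(s['position'])[:2]*1000-[666.6,-45.4];a=np.radians(-4.97)
print(s['position'],s['ee_rot'],p@[np.cos(a),np.sin(a)],p@[-np.sin(a),np.cos(a)],np.degrees(2*np.arctan2(s['ee_rot'][2],s['ee_rot'][1])))
E
```

```text
[ 0.47293377 -0.03061544  0.16640778] [-3.34070732e-04  9.99068701e-01 -4.31380858e-02 -8.50988862e-04] -194.2189276526433 -2.0491278950502654 -4.944797001409649
```

Call:
apply_moves(
  xyz=[
    [-0.053, -0.007, 0],
    [0, 0, 0.112],
    [0, 0, 0.112],
    [0, 0, 0.112],
    [0, 0, 0.112],
    [0, 0, 0],
    [0.03, 0, 0],
    [0.03, 0, 0],
  ],
  rot=[
    [0, 0, 0],
    [0, 0, 0],
    [0, 0, 0],
    [0, 0, 0],
    [0, 0, 0],
    [0, 0, 0],
    [0, 0, 0],
    [0, 0, 0],
  ],
  hand=[0, 0, 0, 0, 0, 0, 0, 0],
)

```text
clock: 9.88
position: [0.4767, -0.0295, 0.0338]
ee_rot: [0.0, 0.999, -0.043, 0.001]
contact_force: [-2.5, -0.9, -0.7]
width: 0.0428
gripper_force: 0.0
```

Call:
apply_moves(
  xyz=[
    [0.03, 0, 0],
    [0.03, 0, 0],
    [0.025, 0, 0],
    [0.015, 0, 0],
    [0, 0, 0],
  ],
  rot=[
    [0, 0, 0],
    [0, 0, 0],
    [0, 0, 0],
    [0, 0, 0],
    [0, 0, 0],
  ],
  hand=[0, 0, 0, 0, 0],
)

```text
clock: 10.5
position: [0.5067, -0.0323, 0.0323]
ee_rot: [0.0, 0.999, -0.043, 0.001]
contact_force: [-0.5, -0.0, -0.8]
width: 0.0425
gripper_force: 0.0
```

```bash
sed -i "s/^c=cam('top')/c=cam('top');save(c,'pics\/last.png')/" m2.py; python3 m2.py
```

```text
Y [593.3 -40.1  91.   41.1  -7.5]
[675.3  52.9  89.8  91.3  -4.7] [ 658.1 -143.7   89.5   91.    -4.3]
yaw -4.999921549433554 Y rel ex,ey -73.5826178063945 -1.1172988669506019
tcp rel -160.51670888341036 -0.9035866549620444 10.55
```

View pics/last.png

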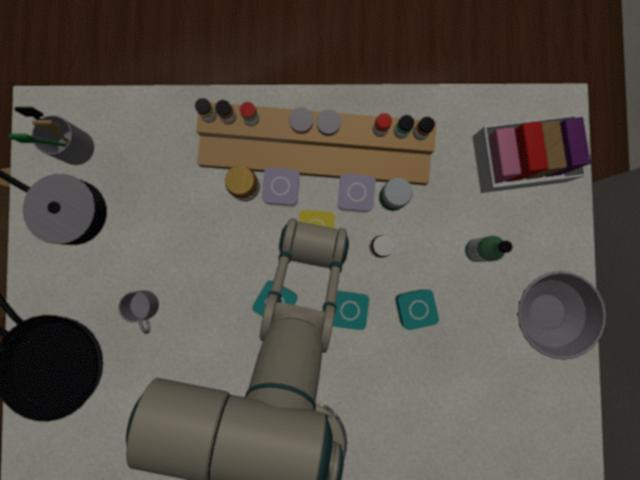

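The lid is centred at the mouth of the gap (about (317,215)) and nearly square. I'll push it in.

Call:
apply_moves(
  xyz=[
    [0.028, 0, 0],
    [0.028, 0, 0],
    [0.028, 0, 0],
    [0.028, 0, 0],
    [0.028, 0, 0],
    [0.028, 0, 0],
  ],
  rot=[
    [0, 0, 0],
    [0, 0, 0],
    [0, 0, 0],
    [0, 0, 0],
    [0, 0, 0],
    [0, 0, 0],
  ],
  hand=[0, 0, 0, 0, 0, 0],
)

```text
clock: 11.3
position: [0.5565, -0.0366, 0.0324]
ee_rot: [0.0, 0.999, -0.043, -0.0]
contact_force: [-3.1, 0.6, 1.1]
width: 0.0431
gripper_force: 0.0
```

```bash
python3 m2.py
```

```text
Y [650.2 -46.1  86.9  23.3  -5.5]
[675.5  52.8  89.9  90.5  -4.7] [ 658.1 -143.7   89.5   91.    -4.3]
yaw -5.060320898238231 Y rel ex,ey -16.477966734806074 -2.111661025501375
tcp rel -108.79733871389807 -0.9870572395739199 11.35
```

Entering cleanly, with the neighbours unmoved.

Call:
apply_moves(
  xyz=[
    [0.028, 0, 0],
    [0.028, 0, 0],
    [0.028, 0, 0],
    [0.028, 0, 0],
    [0.024, 0, 0],
    [0.012, 0, 0],
    [0, 0, 0],
  ],
  rot=[
    [0, 0, 0],
    [0, 0, 0],
    [0, 0, 0],
    [0, 0, 0],
    [0, 0, 0],
    [0, 0, 0],
    [0, 0, 0],
  ],
  hand=[0, 0, 0, 0, 0, 0, 0],
)

```text
clock: 12.22
position: [0.6011, -0.0405, 0.0323]
ee_rot: [0.0, 0.999, -0.043, 0.001]
contact_force: [-0.3, 0.1, -0.6]
width: 0.0427
gripper_force: 0.0
```

Call:
apply_moves(
  xyz=[
    [0.01, 0, 0],
    [0.007, 0, 0],
  ],
  rot=[
    [0, 0, 0],
    [0, 0, 0],
  ],
  hand=[0, 0],
)

```text
clock: 12.48
position: [0.6049, -0.0407, 0.0324]
ee_rot: [-0.0, 0.999, -0.043, -0.0]
contact_force: [-4.1, 0.7, 1.5]
width: 0.0428
gripper_force: 0.0
```

```bash
python3 m2.py
```

```text
Y [ 7.05e+02 -7.73e+01  2.33e+01  7.80e+00 -3.00e-01]
[676.3  64.4  67.2  91.1  -5.1] [ 6.577e+02 -1.584e+02  6.220e+01  9.120e+01 -6.000e-01]
yaw -4.772154546991139 Y rel ex,ey 40.38903388099826 -27.033607642332424
tcp rel -61.871909176289 1.0645805566461322 12.525
```

Call:
apply_moves(
  xyz=[
    [0.007, 0, 0],
    [0.007, 0, 0],
  ],
  rot=[
    [0, 0, 0],
    [0, 0, 0],
  ],
  hand=[0, 0],
)

```text
clock: 12.78
position: [0.6088, -0.041, 0.0324]
ee_rot: [-0.0, 0.999, -0.043, -0.001]
contact_force: [-8.1, 1.4, 2.8]
width: 0.0425
gripper_force: 0.0
```

Call:
apply_moves(
  xyz=[
    [0.006, 0, 0],
  ],
  rot=[
    [0, 0, 0],
  ],
  hand=[0],
)

```text
clock: 12.9
position: [0.6087, -0.0409, 0.0321]
ee_rot: [-0.0, 0.999, -0.043, -0.003]
contact_force: [-9.6, 1.4, 5.4]
width: 0.0428
gripper_force: 0.0
```

Call:
apply_moves(
  xyz=[
    [0.008, 0, 0],
    [0, 0, 0],
  ],
  rot=[
    [0, 0, 0],
    [0, 0, 0],
  ],
  hand=[0, 0],
)

```text
clock: 13.15
position: [0.6085, -0.0407, 0.0315]
ee_rot: [-0.001, 0.999, -0.043, -0.005]
contact_force: [-12.3, 0.8, 5.1]
width: 0.0425
gripper_force: 0.0
```

Call:
apply_moves(
  xyz=[
    [-0.05, 0, 0],
    [-0.06, 0, 0],
    [0, 0, -0.15],
    [0, 0, -0.15],
    [0, 0, -0.15],
    [-0.1, -0.15, 0],
    [-0.1, -0.15, 0],
    [-0.1, -0.15, 0],
  ],
  rot=[
    [0, 0, 0],
    [0, 0, 0],
    [0, 0, 0],
    [0, 0, 0],
    [0, 0, 0],
    [0, 0, 0],
    [0, 0, 0],
    [0, 0, 0],
  ],
  hand=[0, 0, 0, 0, 0, 0, 0, 0],
)

```text
clock: 14.15
position: [0.5037, 0.105, 0.1682]
ee_rot: [-0.001, 0.999, -0.044, 0.003]
contact_force: [0.2, 0.0, 0.3]
width: 0.0426
gripper_force: 0.0
```

Call:
apply_moves(
  xyz=[
    [-0.1, -0.1, 0],
    [-0.1, -0.1, 0],
    [0, 0, 0],
  ],
  rot=[
    [0, 0, 0],
    [0, 0, 0],
    [0, 0, 0],
  ],
  hand=[0, 0, 0],
)

```text
clock: 14.52
position: [0.4474, 0.1706, 0.168]
ee_rot: [-0.001, 0.999, -0.041, 0.001]
contact_force: [0.5, -0.7, 0.5]
width: 0.0424
gripper_force: 0.0
```

```bash
python3 m2.py; python3 - <<'E'
import cv2
i=cv2.imread('pics/last.png');cv2.imwrite('pics/crop.png',cv2.resize(i[130:270,190:430],None,fx=3,fy=3,interpolation=2))
E
```

```text
Y [668.6 -46.3  91.9  95.3  -4.7]
[675.4  53.   89.6  91.1  -4.7] [ 658.1 -143.5   89.4   91.2   -4.5]
yaw -5.031388300907388 Y rel ex,ey 1.93495813186343 -0.8837064150133028
tcp rel -235.98343592791335 194.8825603551057 14.575
```

View pics/crop.png

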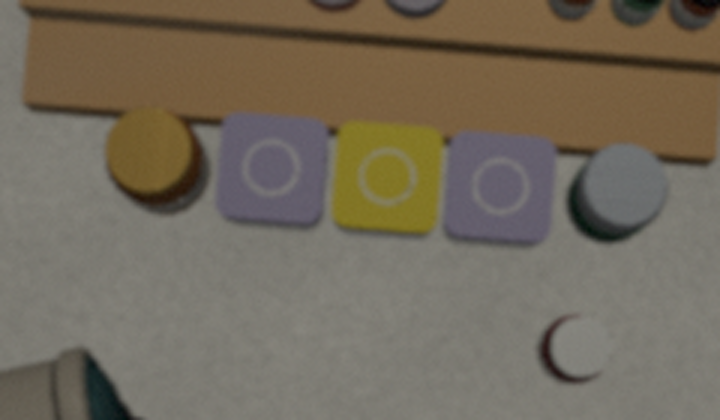

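The yellow lid at crop (387,178) stands square against the riser, in line with the lilac lids at (271,168) and (500,186). The neighbours and the jam jar have not moved, and the hand is clear.

```bash
python3 -c "from rig import job;print(job.sign_off())"
```

```text
the job is handed in; nothing more can be done
None
```

The yellow-lidded canister stands square in the gap between the two lilac-lidded ones, back against the riser and in line to within about 2 mm; the neighbours have not moved, the hand is clear, and I handed the job in at about 14.6 s.

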